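# Load a board carrier under the spring clip of a soldering stage

### The arm

A 6-joint arm with a two-finger parallel gripper is mounted at the origin on a cart in front of the work surface, level with it; the furniture and walls round the work are solid. World frame = base frame: x ahead of the robot, y to its left, z up, the work surface at z = 0. Lengths are in m, angles in rad, forces in N, time in s.
With the tool pointing down it reaches from about 0.25 to 0.725 m from the base axis. Payload 4 kg.
Tool frame: the origin (TCP) lies midway between the tips of the shut fingers; the grasp point (between the pads) lies 19 mm behind it; z points along the fingers, y is the line along which they close (so a half turn about z gives the same grasp; the last joint's range is limited). The gripper opens to 85 mm and grips with 20 to 120 N. Pads are 22 mm wide; open, the fingers measure 114 mm over their backs; the gripper's body (76 mm by 85 mm) begins 54 mm behind the grasp point. The pads swing forward as they close: fully open they stand 13 mm farther back than shut.
Start: joints at [-1.273, 0.241, 0.005, 1.335, 0, 1.571], TCP at [0.147, -0.478, 0.231] pointing down, gripper open.
Joint ranges: [-2.72, 2.72], [-1.05, 1.87], [-1.09, 1.28], [-1.99, 2.15], [-1.42, 1.44], [-3.14, 3.14]. Speed limits (rad/s): [2.79, 2.79, 3.14, 3.14, 3.14, 3.14].

### API

Orientations are given as a unit quaternion [x, y, z, w].
In Python, from workcell import bot gives the robot as it stands.
- The arm moves only by the tool play_rows, never from a script. Its argument "moves" is a list of rows, each a list of 3 entries, a list of its own where there are three numbers: the opening, from -1 (shut) to 1 (fully open), then the shift along the tool's x, y, z in cm, then the turn, a rotation vector about the tool's x, y, z in rad. A call has 1 to 12 rows; each row shifts and turns the commanded pose from where the row before left it, along the tool's axes as they then stand; what a row does not reach is not made up. A row lasts 1/12 s, in which the tool goes at most 41.7 mm and 7.16 degrees, less where a joint would pass 70% of its speed; a pose out of reach is approached as far as the arm can. A call is refused whole if a number of a shift passes 4.17 or a number of a turn 0.125, either way. A call with a gripper value outside its range is refused whole. The fingers move at their own pace and stop on an object; the grip force is fixed at half the most. Time passes only in rows, so rows that do not move let the fingers close. It gives the time, the measured TCP pose, the force and the opening at its end, in the units of the state.
- bot.get_obs(): the state, without advancing time (a new reading comes with each control period).
- bot.camera(name): name is "side" or "top" or "wrist"; returns (picture, depth): 384x512x3 uint8, red, green, blue; 384x512 float32, m along the optical axis (not along the pixel's ray), 0 where there is no reading.
- bot.camera_info(name): a dict with "K" (3x3 intrinsics, pixels), "world_from_camera" (4x4, takes a point from camera to world coordinates); the wrist camera has in their place "T_tool_cam" (4x4, takes a point from camera to tool coordinates, whose origin is the TCP and whose axes are the flange's). Camera axes: x right, y up, looking along -z (the intrinsics and any distortion apply to the point x, -y, -z); pixel columns grow to the right and rows downward; lengths in m; the calibration is good to about 2 mm. A picture is of the moment at which its call begins: read the wrist's pose just before it. camera_info takes no time and is no camera call.
- bot.job_done(): hands the job in, once; it reports no verdict.
The state is a dict: "clock": time; "joint_pos": joint angles; "joint_vel": joint speeds; "tau": joint torques, N m; "eef_pos": TCP position; "tool_rot": TCP orientation; "ft_force": force on the tool from outside, world axes, zero at the start; "ft_torque": the same for the moment, N m; "grip_width": finger opening in m.
Only numpy, scipy, OpenCV 4.12 (cv2) and the standard library are available. Lean on these libraries where they do the work, as an engineer would, in place of code of your own. Each camera call takes 0.05 s, during which the arm holds its last target. There are 200 camera calls.

### The job

Get the circuit board ready for soldering: press the sprung clip's red thumb tail down with one fingertip and keep it down so that the jaw gapes, while the other fingertip pushes the board's black carrier along the stage, beneath the jaw and fully home against the stop. Only then let the clip close on the carrier, and withdraw. Push the carrier only - never lift or tip it - and leave the tweezers, the solder spool and the green pot where they are.

Things in the scene. Friction and masses are not known exactly. Their poses are not given: they have to be found in the camera images.
- fixture: Soldering stage, fixed: blue base 140 x 118 mm, aluminium deck, top 30 mm above the bench, x -80 to +17, y -57 to +57 mm. Origin on the bench below the middle of the stop face; +x = push direction, towards the clip; +z up. The stop: front faces (x = 0) of two cheeks, each 6 mm wide, |y| 18 to 25 mm, 16 mm above the deck, 15 mm long in x. Guide strips 6 mm high, inner faces at y = -43.5, +43.5 mm.
- notch (a point): Middle of the open thumb notch in the deck's loading (-x) edge, at deck-top height. In the fixture's frame the notch spans x -80 to -37, y -18 to +18 mm. Through it a fingertip can reach below deck level (blue base 20 mm below deck top) to push the carrier's rear face.
- carrier: Loose black carrier with a green circuit board in it, 42 (x, push direction) x 84 (y) x 9 mm, 40 to 85 g. Components stand up to 6 mm above it; its front rim (+x, 10 mm) is bare. Origin: centre of the underside. It lies on the deck between the guides (1.5 mm play each side), front edge 2 to 15 mm short of the jaw's lip. Home, its front touches the stop: origin at x = -21 mm in the fixture's frame.
- carrier_rear (a point): Middle of the carrier's rear face (the face to push), half-way up its 9 mm; moves with the carrier.
- clip (a joint): Angle of the sprung clip on its pin (along y; fixture x = +8 mm, 8 mm above the deck). 0 = shut, empty: the lip hangs 4 mm above the deck and blocks the 9 mm carrier. Grows as the tail goes down and the jaw rises; about 0.3 = jaw resting on a carrier; over 0.38 = gaping clear; 0.5 = tail level; 0.8 = end of travel. The spring always shuts it; about 6 N on the tail holds it at 0.5.
- clip_tail (a point): Middle of the upper face of the clip's tail (red ribbed pad), 28 mm from the pin. The tail is 34 mm wide (y); press it anywhere from x = +18 to +50 mm (fixture's frame). Shut, it rises away from the stop at 0.5 rad. At 0.5 it is level, upper face 2 mm above deck level: a fingertip can slide along it while one at the same height pushes the carrier. Free below, down to the blue base.
- clip_jaw (a point): Middle of the lower edge of the jaw's lip, 34 mm wide (y), 3 mm thick, 8 mm in front of the stop face; moves with the clip.
- tweezers: Steel tweezers, 124 x 14 x 6 mm, lying loose beside the stage; origin at the centre of the underside. Bystander.
- solder_spool: Blue spool of solder, 57 mm across, 36 mm tall, standing loose beside the stage; origin at the centre of the underside. Bystander.
- flux_pot: Green round pot, 43 mm across, 28 mm tall, standing loose behind the stage; origin at the centre of the underside. Bystander.
Things that resemble listed ones, but are neither listed nor needed, are in the scene too. Leave any pink look-alike of the fixture alone.

How it is judged:
On the way, in this order (a step that is already met when the one before it is completed fails the run):
1. the clip is held open, its jaw gaping clear of the carrier's height (value of joint clip above 0.38 rad), for 0.1 s.
2. with the clip still held open the carrier is fully home against the stop (within 2 mm) (value of joint clip above 0.36 rad and x of carrier in the frame of fixture above -0.023 m), for 0.1 s.
At the end, for the whole second after the job is handed in: The carrier lies flat on the deck, its front edge within 2 mm of the stop, at rest, and the released clip has closed on it (clip angle 0.26 to 0.35) (x of carrier in the frame of fixture between -0.023 and -0.019 m and z of carrier in the frame of fixture between 0.0285 and 0.0315 m and angle between carrier's own z axis and vertical below 0.04 rad and value of joint clip between 0.26 and 0.35 rad and linear speed of carrier below 0.01 m/s); the robot touches nothing.
It fails at once if the carrier is lifted or tipped (height (world z) of carrier above 0.036 m or height (world z) of carrier below 0.025 m or angle between carrier's own z axis and vertical above 0.2 rad).
It fails at once if a bystander (tweezers, spool, pot) is moved more than 15 mm (distance of any of tweezers, solder_spool, flux_pot from where it was at the start of the episode above 0.015 m).
It also fails if it takes over 35 s, if anything falls off the work surface, if the arm or the gripper's body presses on something with over 40 N, if the wrist force passes 120 N, or if a joint passes its speed limit or range.

## Working session

There is one attempt and no reset: what is moved stays moved. The work goes in short steps, Python scripts to look and compute and a tool call to move; the robot and the scene stay as the last step left them, time stands still between calls to the robot, and variables do not carry over. Pictures are saved under pics/ and viewed, on a budget of 10 in all, crops included, one or two more only if the job needs it, and the job is handed in when it is done.

Besides the shell and the picture viewer there is one more tool, called after "Request:" in YAML: its name, and indented under it one key for each argument. play_rows: Moves the arm, as the interface text tells. Its arguments: {"type":"object","properties":{"moves":{"type":"array"}},"required":["moves"]}

```bash
mkdir -p pics; ls; cat > h.py <<'E'
import numpy as np, cv2
from workcell import bot
def save(n,im): cv2.imwrite(f"pics/{n}.png",im[:,:,::-1])
def points(cam,depth):
    i=bot.camera_info(cam);K=i["K"];T=np.array(i["world_from_camera"])
    v,u=np.mgrid[0:depth.shape[0],0:depth.shape[1]]
    x=(u-K[0][2])/K[0][0]*depth;y=(v-K[1][2])/K[1][1]*depth
    P=np.stack([x,-y,-depth],-1)
    return P@T[:3,:3].T+T[:3,3]
E
python3 - <<'E'
from h import *
print(bot.get_obs())
a,d=bot.camera("top");b,e=bot.camera("side")
np.savez("s0.npz",a=a,d=d,b=b,e=e)
save("top0",a);save("side0",b)
for c in("top","side","wrist"):print(c,bot.camera_info(c))
E
```

```text
pics
{'clock': 0.0, 'joint_pos': array([-1.27298603e+00,  2.41422148e-01,  3.74763635e-03,  1.33518990e+00,
       -3.17904414e-05,  1.57081787e+00]), 'joint_vel': array([ 0.00124615,  0.00089527,  0.00178055,  0.00064662, -0.00014851,
       -0.00019196]), 'tau': array([-2.49463774e-03, -3.72318256e+01,  2.52406973e+01,  1.69219170e-02,
       -1.34004395e-04, -1.03817430e-05]), 'eef_pos': array([ 0.14652353, -0.47740365,  0.2304173 ]), 'tool_rot': array([ 9.88935164e-01,  1.48344771e-01, -1.69136143e-04, -1.02023964e-03]), 'ft_force': array([ 0.27233547,  0.14530422, -0.05640661]), 'ft_torque': array([-0.02582215, -0.03117427, -0.01879333]), 'grip_width': 0.08527431094381768}
top {'K': array([[472.11020261,   0.        , 260.69105191],
       [  0.        , 472.11020261, 195.58359329],
       [  0.        ,   0.        ,   1.        ]]), 'world_from_camera': array([[-0.00643917,  0.99578965, -0.09144133,  0.52258984],
       [-0.99997379, -0.00671479, -0.00270689, -0.13577609],
       [-0.00330951,  0.0914215 ,  0.99580679,  0.97106475],
       [ 0.        ,  0.        ,  0.       
[... 274 characters left out ...]
[ 0.01007839, -0.5972531 ,  0.8019895 ,  0.52305636],
       [-0.02229394,  0.80169667,  0.59731519,  0.58053836],
       [ 0.        ,  0.        ,  0.        ,  1.        ]])}
wrist {'K': array([[276.5757908 ,   0.        , 258.35383732],
       [  0.        , 276.5757908 , 191.27644642],
       [  0.        ,   0.        ,   1.        ]]), 'T_tool_cam': array([[ 4.10989420e-04,  9.57939963e-01,  2.86968392e-01,
         7.32685839e-02],
       [ 9.99998541e-01,  8.20469114e-05, -1.70605840e-03,
        -5.32514321e-04],
       [-1.65784639e-03,  2.86968674e-01, -9.57938532e-01,
        -1.42505900e-01],
       [ 0.00000000e+00,  0.00000000e+00,  0.00000000e+00,
         1.00000000e+00]])}
```

View pics/top0.png

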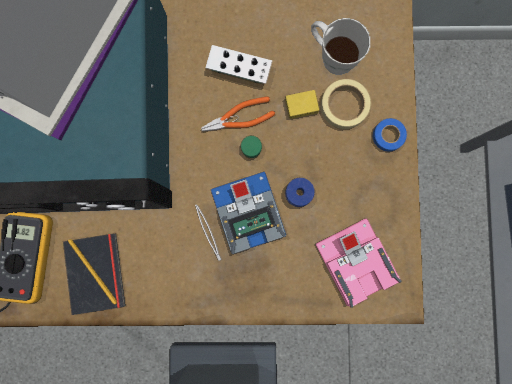

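View pics/side0.png

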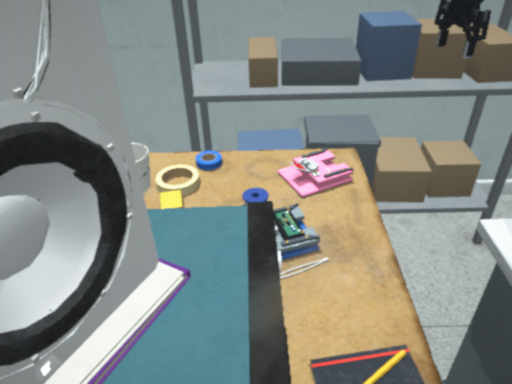

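The top view shows the blue fixture at about (248,213), with its red tail at (240,189) and the carrier at (253,222). The pink decoy is at (355,262), and a tall teal box stands to the left with its edge at column 168. Next I measure with colour and depth.

```bash
cat > m.py <<'E'
from h import *
s=np.load("s0.npz");a,d=s["a"],s["d"]
P=points("top",d);hsv=cv2.cvtColor(a,cv2.COLOR_RGB2HSV)
roi=np.zeros(d.shape,bool);roi[165:262,203:292]=1
def show(n,m):
    p=P[m&roi&(d>0)];print(n,len(p),np.median(p,0).round(4),p.min(0).round(3),p.max(0).round(3));return p
H,S,V=[hsv[...,i].astype(int) for i in range(3)]
show("red",((H<8)|(H>172))&(S>150)&(V>100))
show("green",(H>60)&(H<95)&(S>80))
blue=(H>100)&(H<120)&(S>140)
show("blue",blue)
z=P[...,2];deck=roi&(z>.024)&(d>0)
p=show("above",z>.022)
# whole fixture outline: points above 6mm
m=(roi&(z>.005)&(d>0)).astype(np.uint8)
n,l,st,c=cv2.connectedComponentsWithStats(m);k=1+np.argmax(st[1:,4]);print(st[k])
q=P[l==k][:,:2].astype(np.float32)
r=cv2.minAreaRect(q*1000);print("rect mm",r)
# box
print("box z", [P[r_,c_].round(3) for r_,c_ in((200,160),(150,164),(100,150),(200,60))])
cr=cv2.resize(a[160:265,195:325],None,fx=6,fy=5.7,interpolation=cv2.INTER_CUBIC);save("crop",cr)
E
python3 m.py
```

```text
red 150 [ 0.6207 -0.0927  0.047 ] [ 0.607 -0.106  0.037] [ 0.634 -0.079  0.055]
green 326 [ 0.5538 -0.1098  0.0388] [ 0.531 -0.151  0.034] [ 0.576 -0.078  0.044]
blue 993 [ 0.6181 -0.1171  0.0109] [ 0.508 -0.194  0.003] [ 0.66  -0.033  0.043]
above 2952 [ 0.5676 -0.1061  0.0376] [ 0.495 -0.194  0.025] [ 0.64  -0.046  0.057]
[ 211  172   75   82 3942]
rect mm ((577.0848388671875, -105.73444366455078), (141.25186157226562, 119.90190887451172), 18.21881675720215)
box z [array([0.593, 0.046, 0.132]), array([0.695, 0.053, 0.071]), array([0.761, 0.055, 0.182]), array([0.587, 0.187, 0.221])]
```

View pics/crop.png

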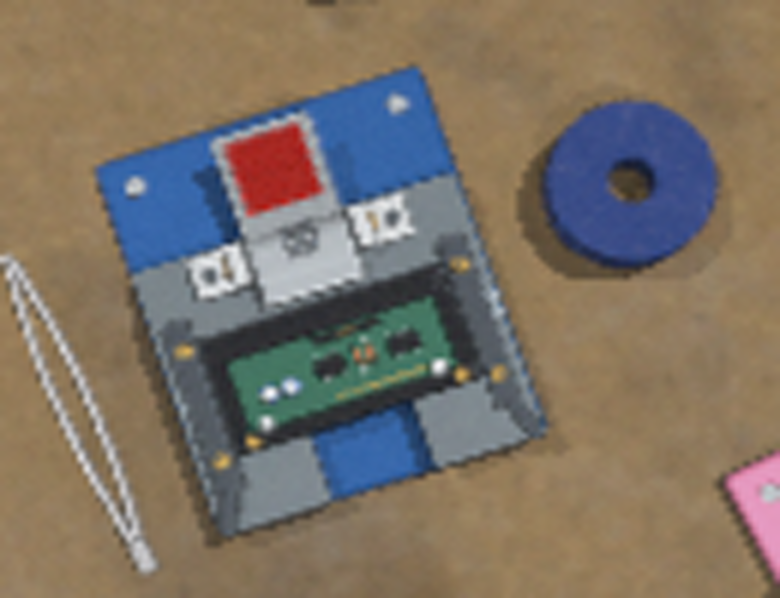

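The outline fits the spec (141 x 120 mm). That puts the fixture at a yaw of 18.2° with its origin near (0.5866, -0.1026), and the red pad agrees with that to within 1–2 mm. Next is the carrier's rear edge and the clearance to the box.

```bash
cat >> h.py <<'E'
O=np.array([.5866,-.1026]);psi=np.deg2rad(18.2)
R=np.array([[np.cos(psi),-np.sin(psi)],[np.sin(psi),np.cos(psi)]])
def fix(p): return (np.asarray(p)[...,:2]-O)@R
def wor(p): return np.asarray(p)@R.T+O
E
cat > carr.py <<'E'
from h import *
import sys
def profile(a,d):
    P=points("top",d);F=fix(P)*1000;V=a.max(-1)
    ok=(d>0)
    for y0,y1 in((-30,-20),(-16,-4),(-8,8),(4,16),(20,30)):
        o=[]
        for x in range(-82,-8,4):
            m=ok&(F[...,0]>=x)&(F[...,0]<x+4)&(F[...,1]>y0)&(F[...,1]<y1)
            o.append(f"{x}:{P[m][:,2].mean()*1000:.0f}/{V[m].mean():.0f}" if m.any() else f"{x}:-")
        print(y0,y1,*o)
if __name__=="__main__":
    s=np.load("s0.npz");profile(s["a"],s["d"])
    P=points("top",s["d"]);z=P[...,2]
    for h in(.08,.15,.25,.35):
        m=(s["d"]>0)&(z>h)&(P[...,0]<.75);q=P[m]
        print(h,q.min(0).round(3),q.max(0).round(3)) if len(q) else print(h,"none")
    for w in(-.068,-.058):print("TCP for rear face",w,wor([w+.0426,0]))
E
python3 carr.py
```

```text
-30 -20 -82:16/109 -78:31/141 -74:31/141 -70:31/141 -66:31/141 -62:31/141 -58:32/115 -54:38/54 -50:39/105 -46:40/123 -42:38/116 -38:42/60 -34:41/89 -30:39/118 -26:40/100 -22:40/52 -18:40/51 -14:36/97 -10:31/140
-16 -4 -82:5/109 -78:11/153 -74:12/159 -70:11/156 -66:11/158 -62:11/146 -58:13/107 -54:38/52 -50:38/90 -46:40/130 -42:39/119 -38:39/117 -34:39/120 -30:38/110 -26:40/68 -22:41/53 -18:41/51 -14:34/93 -10:41/168
-8 8 -82:5/118 -78:11/168 -74:11/171 -70:11/170 -66:10/169 -62:11/155 -58:14/107 -54:40/52 -50:39/91 -46:40/124 -42:39/115 -38:41/75 -34:40/97 -30:39/104 -26:40/70 -22:40/51 -18:40/51 -14:35/88 -10:41/172
4 16 -82:5/118 -78:10/160 -74:11/162 -70:12/160 -66:10/162 -62:10/151 -58:16/98 -54:41/52 -50:39/90 -46:40/117 -42:41/121 -38:41/104 -34:40/111 -30:38/117 -26:39/92 -22:40/51 -18:40/52 -14:36/93 -10:42/167
20 30 -82:11/97 -78:31/143 -74:32/144 -70:32/144 -66:31/143 -62:31/142 -58:32/110 -54:40/52 -50:39/121 -46:40/127 -42:39/132 -38:41/146 -34:39/118 -30:39/117 -26:39/94 -22:40/52 -18:40/50 -14:33/101 -10:32/137
0.08 [0.575 0.045 0.08 ] [0.75  0.35  0.428]
0.15 [0.576 0.045 0.15 ] [0.75  0.3   0.428]
0.25 [0.713 0.173 0.251] [0.75  0.226 0.428]
0.35 [0.713 0.173 0.35 ] [0.75  0.216 0.428]
TCP for rear face -0.068 [ 0.56247071 -0.11053331]
TCP for rear face -0.058 [ 0.57197043 -0.10740996]
```

The carrier's rear is at fixture x ≈ -55.5 mm and its front at about -13, so it needs roughly 13.5 mm of push. Now I compute the transit rows to a pre-press pose with the rear finger's face at -62.

```bash
cat > go.py <<'E'
from h import *
from scipy.spatial.transform import Rotation as Rr
def rows(target,n,yaw=psi):
    o=bot.get_obs();p=o["eef_pos"];q=Rr.from_quat(o["tool_rot"])
    T=Rr.from_matrix(np.c_[[np.sin(yaw),-np.cos(yaw),0],[np.cos(yaw),np.sin(yaw),0],[0,0,-1]])
    if (T.as_matrix()[:,1]@q.as_matrix()[:,1])<0: print("flip?")
    T=Rr.from_matrix(np.c_[np.cross([np.cos(yaw),np.sin(yaw),0],[0,0,-1]),[np.cos(yaw),np.sin(yaw),0],[0,0,-1]])
    rv=(q.inv()*T).as_rotvec()/n; st=(np.array(target)-p)/n
    print("tcp",p.round(4),"fix mm",(fix(p)*1000).round(1),"rotvec",(rv*n).round(3),"F",o["ft_force"].round(1),"t",o["clock"],"w",o["grip_width"])
    for i in range(n):
        print([1,(q.inv().apply(st)*100).round(2).tolist(),rv.round(3).tolist()],end=",");q=q*Rr.from_rotvec(rv)
    print()
E
python3 -c "
from go import *
rows([*wor([-.0194,0]),.2],15)"
```

```text
Traceback (most recent call last):
  File "go.py", line 5, in rows
    T=Rr.from_matrix(np.c_[[np.sin(yaw),-np.cos(yaw),0],[np.cos(yaw),np.sin(yaw),0],[0,0,-1]])
  File "scipy/spatial/transform/_rotation.pyx", line 1143, in scipy.spatial.transform._rotation.Rotation.from_matrix
ValueError: Non-positive determinant (left-handed or null coordinate frame) in rotation matrix 0: [[ 0.31233492  0.94997205  0.        ]
 [-0.94997205  0.31233492  0.        ]
 [ 0.          0.         -1.        ]].
```

```bash
sed -i '5,6d' go.py; python3 -c "
from go import *
rows([*wor([-.0194,0]),.2],15)"
```

```text
tcp [ 0.1465 -0.4774  0.2305] fix mm [-535.1 -218.6] rotvec [-1.000e-03 -2.000e-03 -1.591e+00] F [-0.5  0.   0.1] t 0.1 w 0.08593325049259709
[1, [3.41, -1.53, 0.21], [-0.0, -0.0, -0.106]],[1, [3.55, -1.16, 0.21], [-0.0, -0.0, -0.106]],[1, [3.65, -0.77, 0.21], [-0.0, -0.0, -0.106]],[1, [3.71, -0.38, 0.2], [-0.0, -0.0, -0.106]],[1, [3.73, 0.01, 0.2], [-0.0, -0.0, -0.106]],[1, [3.71, 0.41, 0.2], [-0.0, -0.0, -0.106]],[1, [3.65, 0.8, 0.2], [-0.0, -0.0, -0.106]],[1, [3.54, 1.18, 0.2], [-0.0, -0.0, -0.106]],[1, [3.4, 1.55, 0.2], [-0.0, -0.0, -0.106]],[1, [3.22, 1.9, 0.2], [-0.0, -0.0, -0.106]],[1, [3.0, 2.23, 0.2], [-0.0, -0.0, -0.106]],[1, [2.74, 2.53, 0.2], [-0.0, -0.0, -0.106]],[1, [2.46, 2.81, 0.2], [-0.0, -0.0, -0.106]],[1, [2.15, 3.05, 0.2], [-0.0, -0.0, -0.106]],[1, [1.81, 3.26, 0.2], [-0.0, -0.0, -0.106]],
```

Request:
play_rows:
  moves:
    - [1,[3.4,-1.5,0.2],[0,0,-0.106]]
    - [1,[3.5,-1.2,0.2],[0,0,-0.106]]
    - [1,[3.6,-0.8,0.2],[0,0,-0.106]]
    - [1,[3.7,-0.4,0.2],[0,0,-0.106]]
    - [1,[3.7,0,0.2],[0,0,-0.106]]
    - [1,[3.7,0.4,0.2],[0,0,-0.106]]
    - [1,[3.6,0.8,0.2],[0,0,-0.106]]
    - [1,[3.5,1.2,0.2],[0,0,-0.106]]
    - [1,[3.4,1.5,0.2],[0,0,-0.106]]
    - [1,[3.2,1.9,0.2],[0,0,-0.106]]
    - [1,[3.0,2.2,0.2],[0,0,-0.106]]
    - [1,[2.7,2.5,0.2],[0,0,-0.106]]

```text
clock: 1.1
eef_pos: [0.4816, -0.1827, 0.2068]
tool_rot: [0.705, 0.709, -0.0, -0.0]
ft_force: [0.9, 0.5, 0.1]
grip_width: 0.0854
```

```bash
python3 -c "
from go import *
rows([*wor([-.0194,0]),.15],4)"
```

```text
tcp [ 0.4816 -0.1827  0.2068] fix mm [-124.8  -43.3] rotvec [-0.001 -0.    -0.313] F [0.9 0.5 0.1] t 1.1 w 0.08544212473287206
[1, [1.84, 2.18, 1.42], [-0.0, -0.0, -0.078]],[1, [1.66, 2.31, 1.42], [-0.0, -0.0, -0.078]],[1, [1.48, 2.43, 1.42], [-0.0, -0.0, -0.078]],[1, [1.28, 2.54, 1.42], [-0.0, -0.0, -0.078]],
```

Request:
play_rows:
  moves:
    - [1,[1.8,2.1,1.4],[0,0,-0.078]]
    - [1,[1.6,2.2,1.4],[0,0,-0.078]]
    - [1,[1.4,2.3,1.4],[0,0,-0.078]]
    - [1,[1.2,2.4,1.4],[0,0,-0.078]]
    - [1,[0,0,0],[0,0,0]]
    - [1,[0,0,0],[0,0,0]]

```text
clock: 1.6
eef_pos: [0.5631, -0.1128, 0.1492]
tool_rot: [0.588, 0.809, -0.001, -0.002]
ft_force: [-0.6, 0.0, -0.5]
grip_width: 0.0856
```

```bash
python3 - <<'E'
from go import *
rows([*wor([-.0194,0]),.15],1)
o=bot.get_obs()
w,dw=bot.camera("wrist");a,d=bot.camera("top");save("w1",w)
np.savez("s1.npz",w=w,dw=dw,a=a,d=d,p=o["eef_pos"],q=o["tool_rot"])
E
```

```text
tcp [ 0.5631 -0.1128  0.1492] fix mm [-25.5  -2.4] rotvec [-0.004 -0.002 -0.005] F [-0.6  0.  -0.5] t 1.6 w 0.0856093300081426
[1, [0.24, 0.61, -0.08], [-0.004, -0.002, -0.005]],
```

View pics/w1.png

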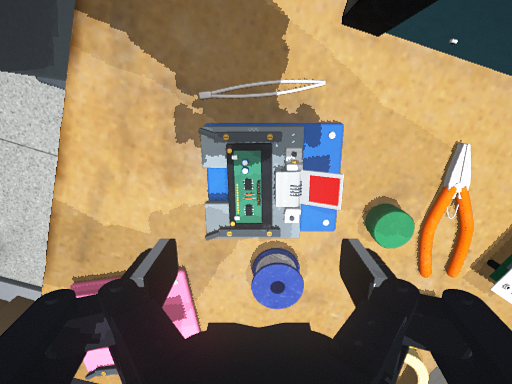

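The wrist view shows the fixture square to the gripper, red pad at (325,190) and jaw at about (290,188). That agrees with the map to about 2 mm. The tweezers (top), spool and pot are clear of the fingers. Now I descend to just above the tail.

Request:
play_rows:
  moves:
    - [1,[0.1,0.6,2.0],[0,0,0]]
    - [1,[0,0,3.0],[0,0,0]]
    - [1,[0,0,3.0],[0,0,0]]
    - [1,[0,0,1.5],[0,0,0]]
    - [1,[0,0,0],[0,0,0]]
    - [1,[0,0,0],[0,0,0]]

```text
clock: 2.2
eef_pos: [0.5681, -0.1123, 0.0566]
tool_rot: [0.59, 0.807, -0.0, -0.0]
ft_force: [0.5, 0.0, 0.8]
grip_width: 0.0856
```

```bash
python3 - <<'E'
from go import *
rows([*wor([-.0194,-.001]),.031],1)
w,dw=bot.camera("wrist");a,d=bot.camera("top");b,e=bot.camera("side")
im=np.vstack([cv2.resize(w,(640,480))[180:480], cv2.resize(b[180:280,220:360],(420,300))[:, :] if 0 else np.hstack([cv2.resize(b[190:270,250:340],(338,300)),cv2.resize(a[165:255,205:295],(302,300))])])
save("c2",im)
E
```

```text
tcp [ 0.5681 -0.1123  0.0566] fix mm [-20.6  -3.4] rotvec [-0.001 -0.    -0.009] F [0.5 0.  0.8] t 2.2 w 0.08562011694206564
[1, [0.24, 0.12, 2.56], [-0.001, -0.0, -0.009]],
```

View pics/c2.png

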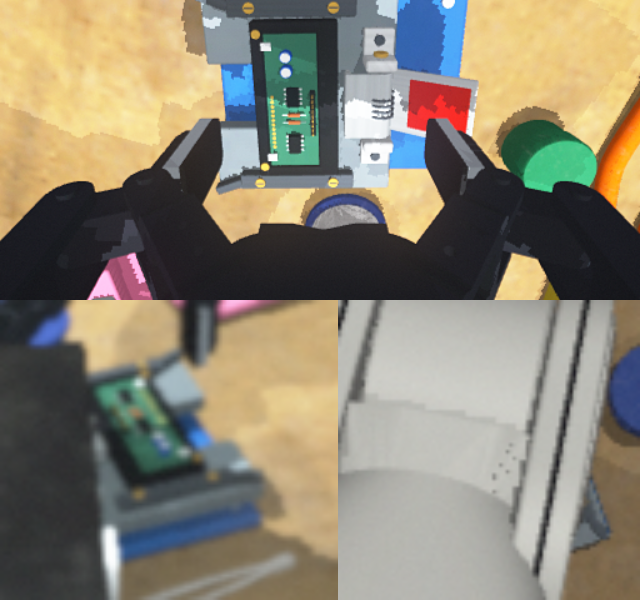

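The bottom-left side crop and the wrist crop show both fingertips outside the carrier and above the tail, with clear space around them. I go down closer in small steps and watch the force.

Request:
play_rows:
  moves:
    - [1,[0.2,0,1.0],[0,0,-0.009]]
    - [1,[0,0,0.8],[0,0,0]]
    - [1,[0,0,0],[0,0,0]]
    - [1,[0,0,0],[0,0,0]]

```text
clock: 2.68
eef_pos: [0.5676, -0.1092, 0.0375]
tool_rot: [0.585, 0.811, -0.0, -0.001]
ft_force: [-0.0, 0.4, 0.4]
grip_width: 0.0852
```

Request:
play_rows:
  moves:
    - [1,[0,0,0.5],[0,0,0]]
    - [1,[0,0,0],[0,0,0]]
    - [1,[0,0,0],[0,0,0]]

```text
clock: 2.93
eef_pos: [0.5681, -0.1094, 0.033]
tool_rot: [0.585, 0.811, -0.0, -0.0]
ft_force: [-0.1, 0.4, -0.1]
grip_width: 0.0855
```

Request:
play_rows:
  moves:
    - [1,[0,0,0.3],[0,0,0]]
    - [1,[0,0,0],[0,0,0]]
    - [1,[0,0,0],[0,0,0]]

```text
clock: 3.18
eef_pos: [0.5685, -0.1095, 0.0304]
tool_rot: [0.585, 0.811, 0.0, 0.0]
ft_force: [0.3, 0.5, -0.2]
grip_width: 0.0855
```

Request:
play_rows:
  moves:
    - [1,[0,0,0.3],[0,0,0]]
    - [1,[0,0,0],[0,0,0]]
    - [1,[0,0,0],[0,0,0]]

```text
clock: 3.43
eef_pos: [0.569, -0.1094, 0.0279]
tool_rot: [0.585, 0.811, 0.0, 0.001]
ft_force: [-1.1, -0.1, 3.0]
grip_width: 0.0859
```

Contact came at TCP z ≈ 0.029, as predicted. I press down another 10 mm or so.

Request:
play_rows:
  moves:
    - [1,[0,0,0.3],[0,0,0]]
    - [1,[0,0,0.3],[0,0,0]]
    - [1,[0,0,0.3],[0,0,0]]
    - [1,[0,0,0],[0,0,0]]
    - [1,[0,0,0],[0,0,0]]

```text
clock: 3.85
eef_pos: [0.5687, -0.1095, 0.0193]
tool_rot: [0.585, 0.811, 0.0, 0.0]
ft_force: [-1.8, -0.3, 9.0]
grip_width: 0.0856
```

```bash
python3 - <<'E'
from go import *
rows([*wor([-.0194,-.001]),.018],1)
w,dw=bot.camera("wrist");b,e=bot.camera("side")
im=np.vstack([cv2.resize(w,(640,480))[150:400], np.hstack([cv2.resize(b[190:270,250:340],(338,300)),np.zeros((300,302,3),np.uint8)])])
save("c3",im)
E
```

```text
tcp [ 0.5687 -0.1095  0.0193] fix mm [-19.2  -1. ] rotvec [0.001 0.    0.002] F [-1.8 -0.3  9. ] t 3.85 w 0.08558923937896944
[1, [-0.0, -0.02, 0.13], [0.001, 0.0, 0.002]],
```

View pics/c3.png

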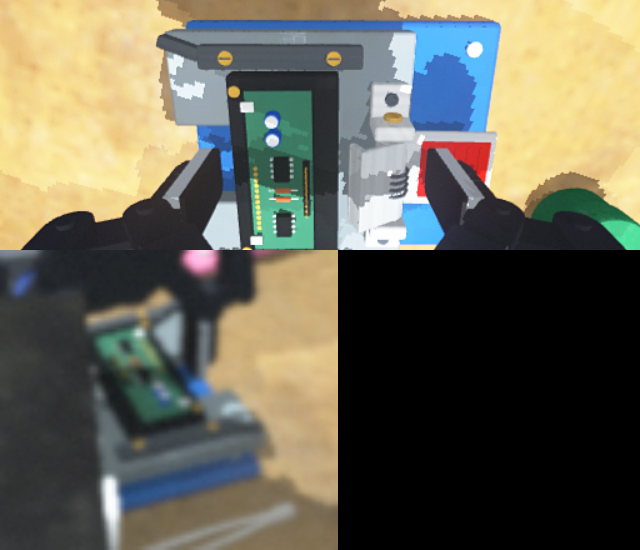

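The jaw now gapes: the side of the lip is visible at (375,185) and 9 N is on the tail. One more mm down for margin, then I push along +x in steps.

Request:
play_rows:
  moves:
    - [1,[0,0,0.1],[0,0,0]]
    - [1,[0,0.2,0],[0,0,0]]
    - [1,[0,0.2,0],[0,0,0]]
    - [1,[0,0.2,0],[0,0,0]]
    - [1,[0,0.2,0],[0,0,0]]
    - [1,[0,0.2,0],[0,0,0]]
    - [1,[0,0,0],[0,0,0]]

```text
clock: 4.53
eef_pos: [0.5768, -0.107, 0.018]
tool_rot: [0.586, 0.811, -0.001, -0.0]
ft_force: [-4.4, -1.5, 8.0]
grip_width: 0.0857
```

Request:
play_rows:
  moves:
    - [1,[0,0.2,0],[0,0,0]]
    - [1,[0,0.2,0],[0,0,0]]
    - [1,[0,0.2,0],[0,0,0]]
    - [1,[0,0,0],[0,0,0]]
    - [1,[0,0,0],[0,0,0]]

```text
clock: 4.95
eef_pos: [0.5826, -0.1051, 0.0177]
tool_rot: [0.586, 0.811, -0.001, -0.0]
ft_force: [-3.1, -1.1, 6.0]
grip_width: 0.0851
```

```bash
python3 - <<'E'
from go import *
rows([*wor([-.0000,-.001]),.018],1)
w,dw=bot.camera("wrist")
save("c4",np.vstack([cv2.resize(w,(640,480))[130:400]]))
E
```

```text
tcp [ 0.5826 -0.1051  0.0177] fix mm [-4.6 -1.1] rotvec [-0.002  0.001  0.002] F [-3.1 -1.1  6. ] t 4.95 w 0.08506483932349795
[1, [0.01, 0.46, -0.03], [-0.002, 0.001, 0.002]],
```

View pics/c4.png

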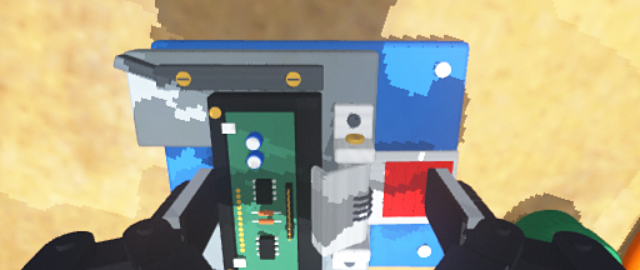

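The carrier's front rim is now under the open jaw (lip at about (325,215)), with no tilt or jam. About 5 mm to go.

Request:
play_rows:
  moves:
    - [1,[0,0.2,0],[0,0,0]]
    - [1,[0,0.2,0],[0,0,0]]
    - [1,[0,0,0],[0,0,0]]
    - [1,[0,0,0],[0,0,0]]

```text
clock: 5.33
eef_pos: [0.5865, -0.1037, 0.0176]
tool_rot: [0.586, 0.811, -0.001, -0.0]
ft_force: [-3.6, -0.8, 5.2]
grip_width: 0.0854
```

Request:
play_rows:
  moves:
    - [1,[0,0.1,0],[0,0,0]]
    - [1,[0,0,0],[0,0,0]]
    - [1,[0,0,0],[0,0,0]]

```text
clock: 5.58
eef_pos: [0.5869, -0.1035, 0.0175]
tool_rot: [0.586, 0.81, -0.001, -0.001]
ft_force: [-3.5, -1.4, 5.8]
grip_width: 0.0857
```

Request:
play_rows:
  moves:
    - [1,[0,0.1,0],[0,0,0]]
    - [1,[0,0,0],[0,0,0]]
    - [1,[0,0,0],[0,0,0]]

```text
clock: 5.83
eef_pos: [0.587, -0.1035, 0.0174]
tool_rot: [0.586, 0.81, -0.002, -0.001]
ft_force: [-5.8, -1.3, 7.3]
grip_width: 0.0852
```

Request:
play_rows:
  moves:
    - [1,[0,0.15,0],[0,0,0]]
    - [1,[0,0.15,0],[0,0,0]]
    - [1,[0,0,0],[0,0,0]]
    - [1,[0,0,0],[0,0,0]]

```text
clock: 6.17
eef_pos: [0.587, -0.1034, 0.0172]
tool_rot: [0.586, 0.81, -0.004, -0.003]
ft_force: [-11.3, -4.7, 12.2]
grip_width: 0.0853
```

```bash
python3 - <<'E'
from go import *
rows([*wor([-.0000,-.001]),.018],1)
w,dw=bot.camera("wrist")
save("c5",cv2.resize(w[110:260,120:400],None,fx=2.8,fy=2.8,interpolation=cv2.INTER_CUBIC))
E
```

```text
tcp [ 0.587  -0.1034  0.0172] fix mm [ 0.1 -0.9] rotvec [-0.01   0.     0.001] F [-11.3  -4.7  12.2] t 6.1667 w 0.08528879714563628
[1, [-0.01, -0.01, -0.08], [-0.01, 0.0, 0.001]],
```

View pics/c5.png

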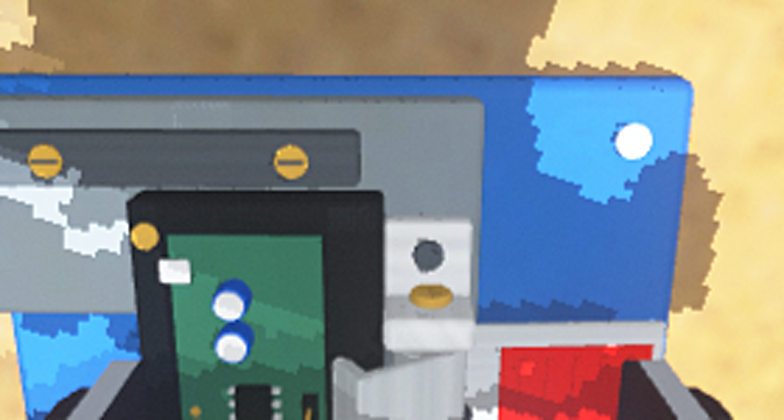

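The carrier's front edge sits flush against the cheek (column 384), and the push is blocked at 12 N, so it's home. I back off a little with the tail still held, then lift.

Request:
play_rows:
  moves:
    - [1,[0,-0.2,0],[0,0,0]]
    - [1,[0,-0.2,0],[0,0,0]]
    - [1,[0,-0.2,0],[0,0,0]]
    - [1,[0,-0.1,0],[0,0,0]]
    - [1,[0,0,0],[0,0,0]]
    - [1,[0,0,0],[0,0,0]]

```text
clock: 6.72
eef_pos: [0.5869, -0.1037, 0.018]
tool_rot: [0.585, 0.811, 0.001, 0.001]
ft_force: [3.0, 1.1, 4.9]
grip_width: 0.0854
```

Request:
play_rows:
  moves:
    - [1,[0,-0.15,0],[0,0,0]]
    - [1,[0,-0.1,0],[0,0,0]]
    - [1,[0,0,0],[0,0,0]]
    - [1,[0,0,0],[0,0,0]]

```text
clock: 7.05
eef_pos: [0.5836, -0.1046, 0.0175]
tool_rot: [0.585, 0.811, 0.0, 0.0]
ft_force: [3.5, 1.2, 4.5]
grip_width: 0.0852
```

The rear finger is about 3.5 mm clear of the carrier. I lift gently so the clip closes on it, then withdraw.

Request:
play_rows:
  moves:
    - [1,[0,0,-0.2],[0,0,0]]
    - [1,[0,0,-0.2],[0,0,0]]
    - [1,[0,0,-0.2],[0,0,0]]
    - [1,[0,0,-0.3],[0,0,0]]
    - [1,[0,0,-0.3],[0,0,0]]
    - [1,[0,0,-0.3],[0,0,0]]
    - [1,[0,0,-0.5],[0,0,0]]
    - [1,[0,0,-1.0],[0,0,0]]
    - [1,[0,0,-2.0],[0,0,0]]
    - [1,[0,0,-3.0],[0,0,0]]
    - [1,[0,0,-3.0],[0,0,0]]
    - [1,[0,0,-2.0],[0,0,0]]

```text
clock: 8.05
eef_pos: [0.5836, -0.1048, 0.1508]
tool_rot: [0.585, 0.811, 0.0, 0.001]
ft_force: [1.2, -0.3, 0.3]
grip_width: 0.0854
```

Request:
play_rows:
  moves:
    - [1,[-2,-3,-1],[0,0,0]]
    - [1,[-2,-3.5,0],[0,0,0]]
    - [1,[-2,-3.5,0],[0,0,0]]
    - [1,[-2,-3.5,0],[0,0,0]]
    - [1,[-2,-3.5,0],[0,0,0]]
    - [1,[-2,-3.5,0],[0,0,0]]
    - [1,[-2,-3,0],[0,0,0]]
    - [1,[0,0,0],[0,0,0]]
    - [1,[0,0,0],[0,0,0]]

```text
clock: 8.8
eef_pos: [0.4025, -0.3127, 0.1579]
tool_rot: [0.587, 0.809, 0.0, -0.0]
ft_force: [0.0, 0.4, 0.5]
grip_width: 0.0853
```

```bash
python3 - <<'E'
from go import *
from carr import profile
a,d=bot.camera("top");o=bot.get_obs();print(o["clock"],o["eef_pos"],o["ft_force"])
profile(a,d)
s=np.load("s0.npz");P=points("top",d);P0=points("top",s["d"])
def red(a,P):
    hsv=cv2.cvtColor(a,cv2.COLOR_RGB2HSV);m=((hsv[...,0]<8)|(hsv[...,0]>172))&(hsv[...,1]>150)&(hsv[...,2]>100)
    m[:165]=0;m[205:]=0;m[:,:203]=0;m[:,292:]=0;p=P[m];print("red fix mm",np.median(fix(p)*1000,0),"z",np.median(p[:,2]),"slope",np.polyfit(fix(p)[:,0],p[:,2],1)[0])
red(s["a"],P0);red(a,P)
print("diff px outside fixture:",[(n,int((cv2.absdiff(a,s["a"]).max(-1)[r0:r1,c0:c1]>40).sum())) for n,r0,r1,c0,c1 in(("tweezers",200,265,190,214),("spool",174,212,284,318),("pot",132,162,236,266))])
save("c6",cv2.resize(a[130:265,180:330],None,fx=4.4,fy=4.4,interpolation=cv2.INTER_CUBIC))
E
```

```text
8.85 [ 0.40350747 -0.31177623  0.15779778] [-0.65419522 -0.45157333  0.10893032]
-30 -20 -82:15/112 -78:31/146 -74:31/147 -70:31/145 -66:30/147 -62:31/146 -58:31/147 -54:30/146 -50:31/147 -46:31/138 -42:38/57 -38:40/95 -34:39/128 -30:39/124 -26:42/67 -22:40/92 -18:39/123 -14:39/107 -10:39/55
-16 -4 -82:5/112 -78:10/159 -74:11/165 -70:11/162 -66:11/163 -62:11/164 -58:11/159 -54:11/162 -50:10/155 -46:10/129 -42:35/56 -38:39/82 -34:39/134 -30:39/126 -26:40/119 -22:39/128 -18:40/122 -14:42/68 -10:44/113
-8 8 -82:4/123 -78:11/174 -74:11/177 -70:11/176 -66:11/175 -62:11/174 -58:11/174 -54:11/174 -50:10/163 -46:11/132 -42:33/57 -38:40/79 -34:39/131 -30:39/126 -26:41/85 -22:40/90 -18:38/120 -14:41/71 -10:43/112
4 16 -82:5/122 -78:11/166 -74:11/168 -70:11/166 -66:11/169 -62:11/168 -58:11/166 -54:11/168 -50:10/158 -46:11/124 -42:32/58 -38:39/76 -34:39/121 -30:40/128 -26:40/109 -22:40/108 -18:39/124 -14:39/105 -10:45/110
20 30 -82:12/102 -78:31/149 -74:31/149 -70:32/149 -66:30/148 -62:31/148 -58:31/147 -54:31/148 -50:32/149 -46:31/136 -42:38/52 -38:39/104 -34:39/140 -30:40/123 -26:42/162 -22:39/119 -18:39/121 -14:39/117 -10:38/56
red fix mm [34.73213611 -1.17960288] z 0.04703167751789339 slope -5.299941417652705
red fix mm [35.88264728 -1.13667897] z 0.0392498743840306 slope 0.18428961355026108
diff px outside fixture: [('tweezers', 0), ('spool', 0), ('pot', 0)]
```

View pics/c6.png

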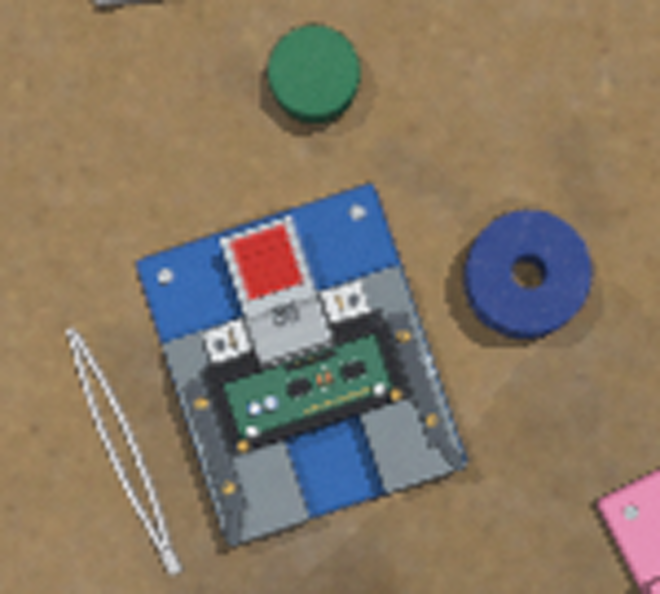

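The final picture shows the carrier against the cheeks with the clip shut on its rim, and the bystanders haven't moved. Handing in.

```bash
python3 -c "
from h import *
bot.job_done()"
```

```text
the job is handed in; nothing more can be done
```

The job is handed in, and my checks say it worked; the interface gave no verdict. With the gripper fully open, one fingertip pressed the tail down and held the jaw open. The other fingertip pushed the carrier about 13.5 mm along the stage, until the stop blocked it at about 12 N. I then backed that finger off about 3.5 mm with the tail still down, lifted straight up so the clip closed on the carrier, and withdrew.

**Last checks (top camera, t ≈ 8.9 s of 35 s):**
- **Carrier:** its rear face is at about x = -42 mm, which is home. It lies flat, with its top at 39–40 mm across its width.
- **Clip:** the tail slopes at about 0.18, which puts the clip angle at about 0.32 (allowed 0.26 to 0.35). While it was held open I inferred about 0.5 from the finger height and force, without a direct reading.
- **Bystanders:** no pixels changed around the tweezers, spool or pot.
- **Contact:** the gripper is clear of everything, with wrist force at noise level (under 1 N).

No check failed. The tail slope fitted from the very first picture came out as nonsense (-5.3), probably from stray red pixels, so I did not use it.

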